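# Fill the tilt-out walnut bin on the balcony shelf

## Task

Pull the blue front of the tilt-out bin all the way open to its stop, then tip all three walnuts from the yellow trug into the bin's tilted opening without handling the nuts themselves. Leave the bin open with the walnuts in it, and set the empty trug down upright on the white shelf top. Leave the grey trug of red caps, the dish and the ladle where they are.

Things in the scene. Friction and masses are not known exactly. Their poses are not given: they have to be found in the camera images.
- bin_front (a joint): Hinge angle of the bin's tilt-out front: 0 shut, 0.75 rad at its stop, fully open; starts shut or slightly ajar and stays where it is left (about 3 N at the rail moves it). The hinge is a level line 20 mm above the shelf top, along the rail's y; the top swings out (towards the robot) and down.
- bin_rail (a point): Middle of the steel grab rail on top of the blue front: round bar 14 mm thick, 130 mm free between its posts, clear by 45 mm above the panel. Axes turn with the front; shut: x points into the bin, y along the bar, z up. In them the hinge line is at x +6, z -220 mm; panel 256 wide, 12 thick, z -220 to -52. Fully open, the rail is 154 mm out from the hinge and 177 mm above the shelf top.
- bin_box (a point): Middle of the inner floor of the white box that tilts with the front; axes as the rail's. Inside 95 mm (x) by 204 mm (y); front panel 163 mm high above this floor, back wall and sides 115 mm; open above.
- bin: Fixed wooden housing, 260 wide, 160 deep, 192 mm high; origin on the shelf top under its front edge's middle, right below the hinge line; x points to its back, z up. With the front fully open the opening to pour into reaches from above the hinge line to 115 mm out (-x), and the panel's top edge there is 143 mm up.
- nut_trug_grip (a point): Middle of the handle bar of the yellow trug with the walnuts: bar 14 mm thick (x), 20 tall, 72 free between posts, 95 mm above the underside. Trough 128 long, 80 wide, walls 40 high, 120 g. x points to its open pouring end, where the floor slopes up 14 degrees to a lip at x +70, z -81 mm; back wall x -60; y along the bar, z up. Tipped 30 to 50 degrees it empties.
- walnut1_mid (a point): Centre of walnut 1, brown, 28 mm thick and 34 mm long, 13 g, loose in the yellow trug at the start.
- walnut2_mid (a point): Centre of walnut 2, brown, 28 mm thick and 34 mm long, 13 g, loose in the yellow trug at the start.
- walnut3_mid (a point): Centre of walnut 3, brown, 28 mm thick and 34 mm long, 13 g, loose in the yellow trug at the start.
- cap_trug_grip (a point): Centre of the handle bar of the grey trug, of the same shape as the yellow one, holding two red jar caps: a bystander, to be left alone.
- dish: Ceramic dish, white, 110 mm wide, 35 mm high, origin under its middle: a bystander.
- ladle: Steel ladle lying down, bowl 72 mm wide and 30 mm high, origin under the bowl's middle, handle running 170 mm along +x down to the shelf top: a bystander.

How it is judged:
On the way, in this order (a step that is already met when the one before it is completed fails the run):
1. the bin front is pulled open to its stop, with the walnuts still in the trug (value of joint bin_front above 0.62 rad and distance between each of walnut1_mid, walnut2_mid, walnut3_mid and nut_trug_grip below 0.125 m), for 0.2 s.
2. all three walnuts are in the open bin (value of joint bin_front above 0.62 rad and x of walnut1_mid in the frame of bin_box between -0.05 and 0.05 m and y of walnut1_mid in the frame of bin_box between -0.11 and 0.11 m and z of walnut1_mid in the frame of bin_box between -0.005 and 0.115 m and x of walnut2_mid in the frame of bin_box between -0.05 and 0.05 m and y of walnut2_mid in the frame of bin_box between -0.11 and 0.11 m and z of walnut2_mid in the frame of bin_box between -0.005 and 0.115 m and x of walnut3_mid in the frame of bin_box between -0.05 and 0.05 m and y of walnut3_mid in the frame of bin_box between -0.11 and 0.11 m and z of walnut3_mid in the frame of bin_box between -0.005 and 0.115 m), for 0.2 s.
At the end, for the whole second after the job is handed in: The bin front is open to within 0.13 rad (7 degrees) of its stop and at rest, all three walnuts lie inside the bin box, and the yellow trug stands upright (within 10 degrees) on the shelf top, its handle 95 mm up within 12 mm (all of step 2 and height (world z) of nut_trug_grip between 0.083 and 0.107 m and angle between nut_trug_grip's own z axis and vertical below 0.17 rad and velocity of joint bin_front below 0.1 rad/s); the robot touches nothing.
It fails at once if the grey trug, the dish or the ladle is moved by more than 30 mm (distance of any of cap_trug_grip, dish, ladle from where it was at the start of the episode above 0.03 m).
It fails at once if a walnut is touched by the fingers (contact force between the fingers and walnut1 above 1 N or contact force between the fingers and walnut2 above 1 N or contact force between the fingers and walnut3 above 1 N).
It also fails if it takes over 64 s, if anything falls off the work surface, if the arm or the gripper's body presses on something with over 40 N, if the wrist force passes 120 N, or if a joint passes its speed limit or range.

## Robot

A 7-joint arm with a two-finger parallel gripper is mounted at the origin on the work surface. World frame = base frame: x ahead of the robot, y to its left, z up, the work surface at z = 0. Lengths are in m, angles in rad, forces in N, time in s.
With the tool pointing down it reaches from about 0.4 to 0.9 m from the base axis. Payload 5.5 kg.
Tool frame: the origin (TCP) lies midway between the tips of the shut fingers; the grasp point (between the pads) lies 19 mm behind it (manip.pinch_z is the distance from the TCP to the grasp point, in m); z points along the fingers, x is the direction in which the jaws open and shut, and the axes are right-handed (so a half turn about z gives the same grasp; the last joint's range is limited). The gripper opens to 85 mm and grips with 20 to 120 N. Pads are 22 mm wide; open, the fingers measure 114 mm over their backs; the gripper's body (76 mm by 85 mm) begins 54 mm behind the grasp point. The pads swing forward as they close: fully open they stand 13 mm farther back than shut.
Start: joints at [1.406, 0.501, -0.427, 1.55, 0.221, 1.138, -0.21], TCP at [0.27, -0.591, 0.231] pointing down, gripper open.
Joint ranges: [-2.88, 2.88], [-0.31, 2.03], [-1.54, 1.56], [0.2, 2.42], [-1.41, 4.55], [0.19, 2.02], [-2.57, 2.57]. Speed limits (rad/s): [2.57, 2.57, 3.14, 3.14, 3.14, 3.14, 3.14].

## Interface

Orientations are given as a 3x3 rotation matrix whose columns are the frame's x, y, z axes.
In Python, from station import sensors, viewer, manip gives the robot as it stands.
- The arm moves only by the tool step_arm, never from a script. Its argument "plan" is a list of rows, each an object of numbers: "tx", "ty", "tz": the shift along the tool's x, y, z in mm; "ax", "ay", "az": the turn, a rotation vector about the tool's x, y, z in degrees; "gripper": the finger opening in mm, from 0 to 85.4. A call has exactly 10 rows; each row shifts and turns the commanded pose from where the row before left it, along the tool's axes as they then stand; what a row does not reach is not made up. A row lasts 1/12 s, in which the tool goes at most 41.7 mm and 7.16 degrees, less where a joint would pass 70% of its speed; a pose out of reach is approached as far as the arm can. A call is refused whole if a number of a shift passes 41.7 or a number of a turn 7.16, either way. A call with a gripper value outside its range is refused whole. The fingers move at their own pace and stop on an object; the grip force is fixed at half the most. Time passes only in rows, so rows that do not move let the fingers close, or fill a call up. It gives the time, the measured TCP pose, the force and the opening at its end, in the units of the state.
- sensors.sense(): the state, without advancing time (a new reading comes with each control period).
- viewer.capture(name): name is "side" or "top" or "wrist"; returns a dict with "pixels" (384x512x3 uint8, red, green, blue), "z_map" (384x512 float32, m along the optical axis (not along the pixel's ray), 0 where there is no reading), "mtx" (3x3 intrinsics, pixels), "k1" (the pictures are not rectified: a ray, as slopes to the right and down, at radius r is drawn at 1 + k1 r^2 times it, then the intrinsics apply), "pose" (4x4, takes a point from camera to world coordinates); the wrist camera has in their place "T_tool_cam" (4x4, takes a point from camera to tool coordinates, whose origin is the TCP and whose axes are the tool frame's). Camera axes: x right, y down, z forward; pixel columns grow to the right and rows downward; lengths in m; the calibration is good to about 2 mm. A picture is of the moment at which its call begins: read the wrist's pose just before it.
- manip.hand_in(): hands the job in, once; it reports no verdict.
The state is a dict: "t": time; "q": joint angles; "dq": joint speeds; "tau": joint torques, N m; "tool_pos": TCP position; "tool_rot": TCP orientation; "wrist_force": force on the tool from outside, world axes, zero at the start; "torque": the same for the moment, N m; "opening": finger opening in m.
Only numpy, scipy, OpenCV 4.12 (cv2) and the standard library are available. Lean on these libraries where they do the work, as an engineer would, in place of code of your own. Each camera call takes 0.05 s, during which the arm holds its last target.

## Working session

There is one attempt and no reset: what is moved stays moved. The work goes in short steps, Python scripts to look and compute and a tool call to move; the robot and the scene stay as the last step left them, time stands still between calls to the robot, and variables do not carry over. Pictures are saved under pics/ and viewed, and the job is handed in when it is done.

Besides the shell and the picture viewer there is one more tool, called after "Call:" as name([rows], argument=value, ...), one row to a line, values as JSON. step_arm: Moves the arm, as the interface text tells. Its arguments: {"type":"object","properties":{"plan":{"type":"array"}},"required":["plan"]}

```bash
mkdir -p pics; ls; python3 - <<'E'
from station import sensors, viewer, manip
import cv2,numpy as np
s=sensors.sense(); print(s['t'],s['tool_pos'],np.round(s['tool_rot'],3).tolist(),s['opening'],manip.pinch_z)
for n in ['side','top']:
    c=viewer.capture(n); cv2.imwrite(f'pics/{n}0.png',c['pixels'][:,:,::-1]); np.savez(f'{n}0.npz',**c)
    print(n,np.round(c['mtx'],1).tolist(),c['k1'],np.round(c['pose'],3).tolist())
E
```

```text
pics
0.0 [ 0.26932405 -0.59081159  0.2302514 ] [[0.415, -0.91, -0.001], [-0.91, -0.415, 0.002], [-0.002, -0.0, -1.0]] 0.08520699138021469 0.0187
side [[404.2, 0.0, 254.1], [0.0, 404.2, 193.8], [0.0, 0.0, 1.0]] 0.01999548277671706 [[-0.698, -0.492, 0.52, 0.021], [-0.716, 0.479, -0.507, 0.536], [0.0, -0.727, -0.687, 0.889], [0.0, 0.0, 0.0, 1.0]]
top [[358.4, 0.0, 254.3], [0.0, 358.4, 194.7], [0.0, 0.0, 1.0]] -0.1123337148205865 [[0.006, -0.995, 0.099, 0.457], [-1.0, -0.006, -0.002, 0.015], [0.002, -0.099, -0.995, 1.118], [0.0, 0.0, 0.0, 1.0]]
```

View pics/side0.png

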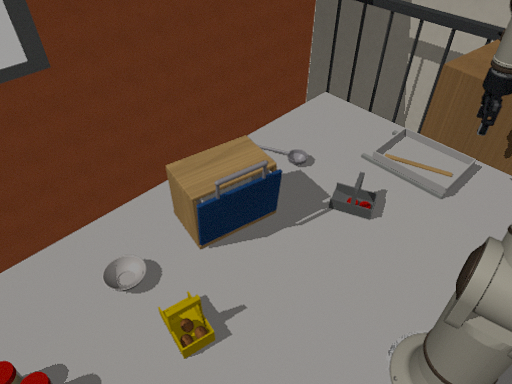

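View pics/top0.png

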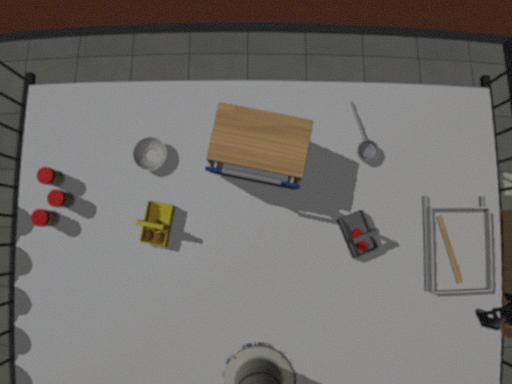

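The side view shows the bin near (225,190), slightly ajar. The yellow trug is at (188,325), with its nuts at about (190,335). The grey trug is at (353,200), the dish at (125,272) and the ladle at (295,155). I'll measure these next.

```bash
cat > h.py <<'E'
import numpy as np, cv2
def cloud(c,pose=None):
    P=c['pose'] if pose is None else pose
    z=c['z_map']; h,w=z.shape
    u,v=np.meshgrid(np.arange(w),np.arange(h))
    K=c['mtx']; k=float(c['k1'])
    pts=np.stack([u,v],-1).reshape(-1,1,2).astype(np.float64)
    n=cv2.undistortPoints(pts,K,np.array([k,0,0,0,0.])).reshape(h,w,2)
    X=np.concatenate([n*z[...,None],z[...,None]],-1)
    W=X@P[:3,:3].T+P[:3,3]
    W[z<=0]=np.nan
    return W
def hsv(c): return cv2.cvtColor(c['pixels'],cv2.COLOR_RGB2HSV)
E
python3 - <<'E'
from h import *
for n in ['side','top']:
    c=dict(np.load(f'{n}0.npz')); W=cloud(c); H=hsv(c)
    def rep(nm,m):
        m=m&np.isfinite(W[...,0]); p=W[m]
        print(n,nm,m.sum(),'min',np.round(np.percentile(p,2,axis=0),3),'med',np.round(np.median(p,0),3),'max',np.round(np.percentile(p,98,axis=0),3)); return p
    y=(abs(H[...,0].astype(int)-27)<5)&(H[...,1]>180)&(W[...,2]>0.003)&(W[...,2]<.15)
    p=rep('yellow',y)
    t=p[p[:,2]>.08]; print(' handle top',len(t),t.mean(0),t.min(0),t.max(0))
    if len(t)>5:
        d=np.linalg.svd(t[:,:2]-t[:,:2].mean(0))[2][0]; print('  dir',d,np.degrees(np.arctan2(d[1],d[0])))
    cv=cv2.minAreaRect(p[:,:2].astype(np.float32)); print('  rect',cv)
    b=(abs(H[...,0].astype(int)-108)<10)&(H[...,1]>180)&(W[...,2]>.01)
    p=rep('blue',b)
    cp=p.mean(0); U=np.linalg.svd(p-cp)[2]; print(' blue normal',U[2],'long',U[0],'c',cp)
    r=(H[...,1]<60)&(W[...,2]>.185)&(W[...,2]<.3)&(W[...,0]>.4)&(W[...,0]<.75)&(abs(W[...,1])<.3)
    p=rep('rail',r); 
    for z in (.19,.2,.21,.22,.23,.24,.25): print((p[:,2]>z).sum(),end=' ')
    w=(abs(H[...,0].astype(int)-15)<6)&(H[...,1]>80)&(W[...,2]>.1)&(W[...,0]>.4)
    p=rep('wood',w); t=p[abs(p[:,2]-.192)<.01]; print(' top rect',cv2.minAreaRect(t[:,:2].astype(np.float32)))
    g=(abs(W[...,0]-.36)<.12)&(W[...,2]>.01)&(W[...,2]<.12)&(abs(W[...,1]+.27)<.1)
    rep('grey',g)
E
```

```text
side yellow 1355 min [0.408 0.274 0.003] med [0.466 0.318 0.034] max [0.539 0.362 0.105]
 handle top 364 [0.46961449 0.31796839 0.09910792] [0.45653083 0.27603112 0.08367851] [0.48717395 0.35665614 0.10691916]
  dir [0.19479587 0.9808438 ] 78.76720063053973
  rect ((0.47664710879325867, 0.3147026598453522), (0.08087757974863052, 0.13147257268428802), 79.35565185546875)
side blue 2641 min [ 0.573 -0.095  0.029] med [0.602 0.034 0.118] max [0.628 0.143 0.187]
 blue normal [ 0.96056059 -0.24132217  0.13815559] long [ 0.25567117  0.96182986 -0.09754783] c [0.60039115 0.02890855 0.11516146]
side rail 400 min [ 0.573 -0.122  0.188] med [0.59  0.023 0.241] max [0.656 0.095 0.246]
385 345 326 305 288 208 0 side wood 15253 min [ 0.417 -1.079  0.105] med [ 1.574 -0.116  0.192] max [1.585 0.218 0.378]
 top rect ((1.0591957569122314, -0.30575084686279297), (1.245932698249817, 1.1878873109817505), 83.59525299072266)
side grey 801 min [ 0.378 -0.358  0.012] med [ 0.43  -0.287  0.031] max [ 0.478 -0.25   0.106]
top yellow 336 min [0.42  0.265 0.003] med [0.499 0.307 0.011] max [0.537 0.356 0.106]
 
[... 223 characters left out ...]
0.07939260452985764, 0.12194177508354187), 79.7554702758789)
top blue 21 min [ 0.38  -0.356  0.163] med [ 0.577 -0.067  0.185] max [0.619 0.134 0.273]
 blue normal [ 0.55634379 -0.12857443  0.8209447 ] long [-0.4212705  -0.89522306  0.14528194] c [ 0.57619804 -0.01846836  0.19062969]
top rail 389 min [ 0.575 -0.131  0.187] med [0.593 0.022 0.243] max [0.721 0.134 0.246]
361 345 345 345 345 303 0 top wood 5572 min [ 0.611 -0.123  0.187] med [ 0.695 -0.001  0.191] max [0.781 0.124 0.195]
 top rect ((0.6981092095375061, -0.0011189132928848267), (0.25682532787323, 0.15773612260818481), 78.8650894165039)
top grey 626 min [ 0.381 -0.36   0.012] med [ 0.434 -0.308  0.037] max [ 0.475 -0.253  0.107]
```

```bash
python3 - <<'E'
import cv2,numpy as np
a=cv2.imread('pics/side0.png'); t=cv2.imread('pics/top0.png')
A=cv2.resize(a[285:365,140:240],None,fx=4,fy=4,interpolation=cv2.INTER_CUBIC)
B=cv2.resize(t[190:260,120:220],None,fx=4,fy=4,interpolation=cv2.INTER_CUBIC)
B=cv2.copyMakeBorder(B,0,A.shape[0]-B.shape[0],0,0,cv2.BORDER_CONSTANT)
cv2.imwrite('pics/z0.png',np.hstack([A,B]))
E
```

```text
(no output)
```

View pics/z0.png

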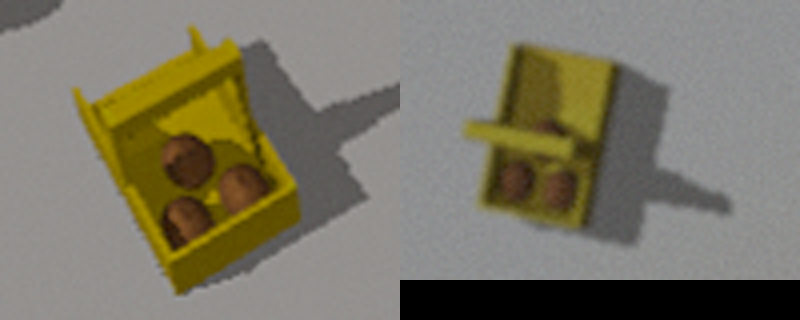

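```bash
python3 - <<'E'
from h import *
R=[];T=[]
for n in ['side','top']:
    c=dict(np.load(f'{n}0.npz')); W=cloud(c); H=hsv(c)
    r=(H[...,1]<90)&(W[...,2]>.232)&(W[...,2]<.3)&(W[...,0]>.4)&(W[...,0]<.75)&(abs(W[...,1])<.3)
    p=W[r]; m=p.mean(0); d=np.linalg.svd((p-m)[:,:2])[2][0]; q=(p-m)[:,:2]@d
    print(n,len(p),m,np.degrees(np.arctan2(d[1],d[0])),q.min(),q.max(), m[:2]+d*(q.min()+q.max())/2)
    b=(abs(H[...,0].astype(int)-108)<10)&(H[...,1]>180)&(W[...,2]>.01)&(W[...,0]>.5)
    xb=np.array([.981,-.193]); p=W[b]; u=(p[:,:2]-[.6195,.0144])@xb
    if n=='side': print(np.polyfit(p[:,2],u,1), np.percentile(u,[5,50,95]))
    # trug bar top
    y=(abs(H[...,0].astype(int)-27)<5)&(H[...,1]>180)&(W[...,2]>.096)&(W[...,2]<.15)
    p=W[y];print(' bar',cv2.minAreaRect(p[:,:2].astype(np.float32)),p[:,2].max(),np.median(p,0))
E
```

```text
side 308 [0.58927002 0.02669231 0.24196248] 78.91707752790889 -0.07868422256309066 0.0720835640128342 [0.5886356  0.02345353]
[-0.0986191  -0.00966196] [-0.02826849 -0.02148365 -0.0126361 ]
 bar ((0.47133225202560425, 0.3160024881362915), (0.08010084927082062, 0.01694505661725998), 78.19863891601562) 0.10691915560078702 [0.47054682 0.31733389 0.10297662]
top 345 [0.5917104  0.02011915 0.24276551] 78.99217900534575 -0.07611757188376654 0.07533956485382187 [0.59163612 0.0197373 ]
 bar ((0.4711454510688782, 0.3085424304008484), (0.07255148142576218, 0.01232998352497816), 84.15216827392578) 0.1077887882786297 [0.47020575 0.31188117 0.10421523]
```

Call:
step_arm([
  {"tz": -12, "az": -6.8, "gripper": 32},
  {"tz": -12, "az": -6.8, "gripper": 32},
  {"tz": -12, "az": -6.8, "gripper": 32},
  {"tz": -12, "az": -6.8, "gripper": 32},
  {"tz": -12, "az": -6.8, "gripper": 32},
  {"tz": -12, "az": -6.8, "gripper": 32},
  {"tz": -12, "az": -6.8, "gripper": 32},
  {"tz": -12, "az": -6.8, "gripper": 32},
  {"gripper": 32},
  {"gripper": 32},
])

```text
$.plan[0]: bad value
```

Call:
step_arm([
  {"tx": 9.8, "ty": -33, "gripper": 32},
  {"tx": 9.8, "ty": -33, "gripper": 32},
  {"tx": 9.8, "ty": -33, "gripper": 32},
  {"tx": 9.8, "ty": -33, "gripper": 32},
  {"tx": 9.8, "ty": -33, "gripper": 32},
  {"tx": 9.8, "ty": -33, "gripper": 32},
  {"tx": 9.8, "ty": -33, "gripper": 32},
  {"tx": 9.8, "ty": -33, "gripper": 32},
  {"tx": 9.8, "ty": -33, "gripper": 32},
  {"tx": 9.8, "ty": -33, "gripper": 32},
])

```text
$.plan[0]: bad value
```

Call:
step_arm([
  {"tx": 0, "ty": 0, "tz": -12, "ax": 0, "ay": 0, "az": -6.8, "gripper": 32},
  {"tx": 0, "ty": 0, "tz": -12, "ax": 0, "ay": 0, "az": -6.8, "gripper": 32},
  {"tx": 0, "ty": 0, "tz": -12, "ax": 0, "ay": 0, "az": -6.8, "gripper": 32},
  {"tx": 0, "ty": 0, "tz": -12, "ax": 0, "ay": 0, "az": -6.8, "gripper": 32},
  {"tx": 0, "ty": 0, "tz": -12, "ax": 0, "ay": 0, "az": -6.8, "gripper": 32},
  {"tx": 0, "ty": 0, "tz": -12, "ax": 0, "ay": 0, "az": -6.8, "gripper": 32},
  {"tx": 0, "ty": 0, "tz": -12, "ax": 0, "ay": 0, "az": -6.8, "gripper": 32},
  {"tx": 0, "ty": 0, "tz": -12, "ax": 0, "ay": 0, "az": -6.8, "gripper": 32},
  {"tx": 0, "ty": 0, "tz": 0, "ax": 0, "ay": 0, "az": 0, "gripper": 32},
  {"tx": 0, "ty": 0, "tz": 0, "ax": 0, "ay": 0, "az": 0, "gripper": 32},
])

```text
t: 0.93
tool_pos: [0.2697, -0.5915, 0.3273]
tool_rot: [[0.981, -0.196, 0.0], [-0.196, -0.981, -0.0], [0.001, 0.0, -1.0]]
wrist_force: [-0.5, 0.4, -1.2]
opening: 0.0321
```

Call:
step_arm([
  {"tx": 9.8, "ty": -33, "tz": 0, "ax": 0, "ay": 0, "az": 0, "gripper": 32},
  {"tx": 9.8, "ty": -33, "tz": 0, "ax": 0, "ay": 0, "az": 0, "gripper": 32},
  {"tx": 9.8, "ty": -33, "tz": 0, "ax": 0, "ay": 0, "az": 0, "gripper": 32},
  {"tx": 9.8, "ty": -33, "tz": 0, "ax": 0, "ay": 0, "az": 0, "gripper": 32},
  {"tx": 9.8, "ty": -33, "tz": 0, "ax": 0, "ay": 0, "az": 0, "gripper": 32},
  {"tx": 9.8, "ty": -33, "tz": 0, "ax": 0, "ay": 0, "az": 0, "gripper": 32},
  {"tx": 9.8, "ty": -33, "tz": 0, "ax": 0, "ay": 0, "az": 0, "gripper": 32},
  {"tx": 9.8, "ty": -33, "tz": 0, "ax": 0, "ay": 0, "az": 0, "gripper": 32},
  {"tx": 9.8, "ty": -33, "tz": 0, "ax": 0, "ay": 0, "az": 0, "gripper": 32},
  {"tx": 9.8, "ty": -33, "tz": 0, "ax": 0, "ay": 0, "az": 0, "gripper": 32},
])

```text
t: 1.77
tool_pos: [0.4291, -0.2846, 0.3262]
tool_rot: [[0.98, -0.197, -0.001], [-0.197, -0.98, 0.001], [-0.001, -0.0, -1.0]]
wrist_force: [0.1, -1.0, 0.3]
opening: 0.0324
```

Call:
step_arm([
  {"tx": 9.8, "ty": -33, "tz": 0, "ax": 0, "ay": 0, "az": 0, "gripper": 32},
  {"tx": 9.8, "ty": -33, "tz": 0, "ax": 0, "ay": 0, "az": 0, "gripper": 32},
  {"tx": 9.8, "ty": -33, "tz": 0, "ax": 0, "ay": 0, "az": 0, "gripper": 32},
  {"tx": 9.8, "ty": -33, "tz": 0, "ax": 0, "ay": 0, "az": 0, "gripper": 32},
  {"tx": 9.8, "ty": -33, "tz": 0, "ax": 0, "ay": 0, "az": 0, "gripper": 32},
  {"tx": 9.8, "ty": -33, "tz": 0, "ax": 0, "ay": 0, "az": 0, "gripper": 32},
  {"tx": 9.8, "ty": -33, "tz": 0, "ax": 0, "ay": 0, "az": 0, "gripper": 32},
  {"tx": 9.8, "ty": -33, "tz": 0, "ax": 0, "ay": 0, "az": 0, "gripper": 32},
  {"tx": 9.8, "ty": -33, "tz": 0, "ax": 0, "ay": 0, "az": 0, "gripper": 32},
  {"tx": 0, "ty": 0, "tz": 0, "ax": 0, "ay": 0, "az": 0, "gripper": 32},
])

```text
t: 2.6
tool_pos: [0.5738, -0.0029, 0.3265]
tool_rot: [[0.983, -0.186, 0.0], [-0.186, -0.983, 0.006], [-0.001, -0.005, -1.0]]
wrist_force: [-0.9, 1.7, 0.6]
opening: 0.0318
```

Call:
step_arm([
  {"tx": 11, "ty": -27, "tz": 0, "ax": 0, "ay": 0, "az": 0, "gripper": 36},
  {"tx": 0, "ty": 0, "tz": 15, "ax": 0, "ay": 0, "az": 0, "gripper": 36},
  {"tx": 0, "ty": 0, "tz": 15, "ax": 0, "ay": 0, "az": 0, "gripper": 36},
  {"tx": 0, "ty": 0, "tz": 0, "ax": 0, "ay": 0, "az": 0, "gripper": 36},
  {"tx": 0, "ty": 0, "tz": 0, "ax": 0, "ay": 0, "az": 0, "gripper": 36},
  {"tx": 0, "ty": 0, "tz": 0, "ax": 0, "ay": 0, "az": 0, "gripper": 36},
  {"tx": 0, "ty": 0, "tz": 0, "ax": 0, "ay": 0, "az": 0, "gripper": 36},
  {"tx": 0, "ty": 0, "tz": 0, "ax": 0, "ay": 0, "az": 0, "gripper": 36},
  {"tx": 0, "ty": 0, "tz": 0, "ax": 0, "ay": 0, "az": 0, "gripper": 36},
  {"tx": 0, "ty": 0, "tz": 0, "ax": 0, "ay": 0, "az": 0, "gripper": 36},
])

```text
t: 3.43
tool_pos: [0.5892, 0.0122, 0.2979]
tool_rot: [[0.981, -0.193, 0.001], [-0.193, -0.981, -0.0], [0.001, 0.0, -1.0]]
wrist_force: [0.3, 0.3, -0.0]
opening: 0.0359
```

```bash
cat >> h.py <<'E'
def wrist(name):
    from station import sensors,viewer
    s=sensors.sense(); c=viewer.capture('wrist')
    T=np.eye(4);T[:3,:3]=s['tool_rot'];T[:3,3]=s['tool_pos']
    P=T@c['T_tool_cam']; cv2.imwrite(f'pics/{name}.png',c['pixels'][:,:,::-1])
    return s,c,cloud(c,P)
E
python3 - <<'E'
from h import *
s,c,W=wrist('w1'); H=hsv(c); print(s['tool_pos'])
m=(W[...,2]>.23)&(W[...,2]<.255)&(abs(W[...,0]-.59)<.06)&(abs(W[...,1])<.15)
p=W[m]; mm=p.mean(0); d=np.linalg.svd((p-mm)[:,:2])[2][0]; q=(p-mm)[:,:2]@d
print(len(p),mm,p[:,2].max(),q.min(),q.max(),np.degrees(np.arctan2(d[1],d[0])))
E
```

```text
[0.5891872  0.01224495 0.29785769]
3200 [0.59439027 0.03216921 0.24307973] 0.24615597207700396 -0.06764094202723503 0.085006325416418 -101.03922338259312
```

View pics/w1.png

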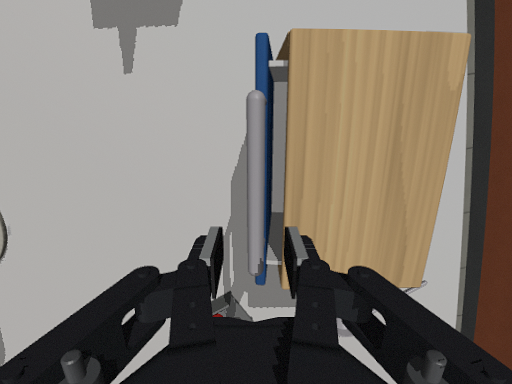

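The rail sits centred between the fingers at column ~256, and its ends are at rows 95–275. I'll descend over it.

Call:
step_arm([
  {"tx": 1, "ty": -8, "tz": 12, "ax": 0, "ay": 0, "az": 0, "gripper": 36},
  {"tx": 0, "ty": 0, "tz": 14, "ax": 0, "ay": 0, "az": 0, "gripper": 36},
  {"tx": 0, "ty": 0, "tz": 14, "ax": 0, "ay": 0, "az": 0, "gripper": 36},
  {"tx": 0, "ty": 0, "tz": 14, "ax": 0, "ay": 0, "az": 0, "gripper": 36},
  {"tx": 0, "ty": 0, "tz": 14, "ax": 0, "ay": 0, "az": 0, "gripper": 36},
  {"tx": 0, "ty": 0, "tz": 14, "ax": 0, "ay": 0, "az": 0, "gripper": 36},
  {"tx": 0, "ty": 0, "tz": 0, "ax": 0, "ay": 0, "az": 0, "gripper": 28},
  {"tx": 0, "ty": 0, "tz": 0, "ax": 0, "ay": 0, "az": 0, "gripper": 28},
  {"tx": 0, "ty": 0, "tz": 0, "ax": 0, "ay": 0, "az": 0, "gripper": 28},
  {"tx": -7, "ty": 0, "tz": 0, "ax": 0, "ay": 0, "az": 0, "gripper": 28},
])

```text
t: 4.32
tool_pos: [0.5861, 0.0214, 0.2162]
tool_rot: [[0.981, -0.193, 0.002], [-0.193, -0.981, 0.001], [0.002, -0.001, -1.0]]
wrist_force: [0.5, 0.1, 0.4]
opening: 0.0279
```

Call:
step_arm([
  {"tx": -10, "ty": 0, "tz": 2.3, "ax": 0, "ay": 0, "az": 0, "gripper": 28},
  {"tx": -10, "ty": 0, "tz": 2.3, "ax": 0, "ay": 0, "az": 0, "gripper": 28},
  {"tx": -10.5, "ty": 0, "tz": 3, "ax": 0, "ay": 0, "az": 0, "gripper": 28},
  {"tx": -10.5, "ty": 0, "tz": 3, "ax": 0, "ay": 0, "az": 0, "gripper": 28},
  {"tx": -10.2, "ty": 0, "tz": 4, "ax": 0, "ay": 0, "az": 0, "gripper": 28},
  {"tx": -10.2, "ty": 0, "tz": 4, "ax": 0, "ay": 0, "az": 0, "gripper": 28},
  {"tx": -9.8, "ty": 0, "tz": 5, "ax": 0, "ay": 0, "az": 0, "gripper": 28},
  {"tx": -9.8, "ty": 0, "tz": 5, "ax": 0, "ay": 0, "az": 0, "gripper": 28},
  {"tx": 0, "ty": 0, "tz": 0, "ax": 0, "ay": 0, "az": 0, "gripper": 28},
  {"tx": 0, "ty": 0, "tz": 0, "ax": 0, "ay": 0, "az": 0, "gripper": 28},
])

```text
t: 5.15
tool_pos: [0.5051, 0.037, 0.1874]
tool_rot: [[0.981, -0.192, 0.001], [-0.192, -0.981, -0.001], [0.001, 0.001, -1.0]]
wrist_force: [0.5, -0.5, -0.2]
opening: 0.028
```

Call:
step_arm([
  {"tx": -9.2, "ty": 0, "tz": 6, "ax": 0, "ay": 0, "az": 0, "gripper": 28},
  {"tx": -9.2, "ty": 0, "tz": 6, "ax": 0, "ay": 0, "az": 0, "gripper": 28},
  {"tx": -8.6, "ty": 0, "tz": 7, "ax": 0, "ay": 0, "az": 0, "gripper": 28},
  {"tx": -8.6, "ty": 0, "tz": 7, "ax": 0, "ay": 0, "az": 0, "gripper": 28},
  {"tx": -8, "ty": 0, "tz": 7.5, "ax": 0, "ay": 0, "az": 0, "gripper": 28},
  {"tx": -3, "ty": 0, "tz": 0, "ax": 0, "ay": 0, "az": 0, "gripper": 28},
  {"tx": 0, "ty": 0, "tz": 0, "ax": 0, "ay": 0, "az": 0, "gripper": 28},
  {"tx": 0, "ty": 0, "tz": 0, "ax": 0, "ay": 0, "az": 0, "gripper": 28},
  {"tx": 0, "ty": 0, "tz": 0, "ax": 0, "ay": 0, "az": 0, "gripper": 28},
  {"tx": 0, "ty": 0, "tz": 0, "ax": 0, "ay": 0, "az": 0, "gripper": 28},
])

```text
t: 5.98
tool_pos: [0.4626, 0.0456, 0.1536]
tool_rot: [[0.981, -0.193, 0.006], [-0.193, -0.981, 0.001], [0.006, -0.002, -1.0]]
wrist_force: [9.7, -2.0, -6.1]
opening: 0.0278
```

```bash
cat > look.py <<'E'
import sys
from h import *
from station import sensors,viewer
n=sys.argv[1]; ims=[]
for v in ['side','top']:
    c=viewer.capture(v); np.savez(f'{v}{n}.npz',**c); ims.append(c['pixels'][:,:,::-1])
cv2.imwrite(f'pics/l{n}.png',np.hstack([cv2.resize(ims[0][90:390,60:360],(400,400)),cv2.resize(ims[1][60:280,110:330],(400,400))]))
s=sensors.sense(); print(s['t'],s['tool_pos'],s['wrist_force'])
for v in ['side']:
    c=dict(np.load(f'{v}{n}.npz')); W=cloud(c); H=hsv(c)
    b=(abs(H[...,0].astype(int)-108)<10)&(H[...,1]>150)&(W[...,2]>.01)&(W[...,0]>.4)&(abs(W[...,1])<.25)
    p=W[b]; u=(p[:,:2]-[.6195,.0144])@np.array([.981,-.193])
    print('front angle',np.arctan(-np.polyfit(p[:,2],u,1)[0]),'corr',np.corrcoef(p[:,2],u)[0,1],'max z',p[:,2].max(),'min u',u.min())
E
python3 look.py 2
```

```text
6.0833 [0.46259661 0.04559424 0.1536136 ] [ 9.21630479 -1.09844253 -5.10062921]
front angle 0.6295464415632787 corr -0.9270136687659939 max z 0.406060284439717 min u -0.21515371291329957
```

View pics/l2.png

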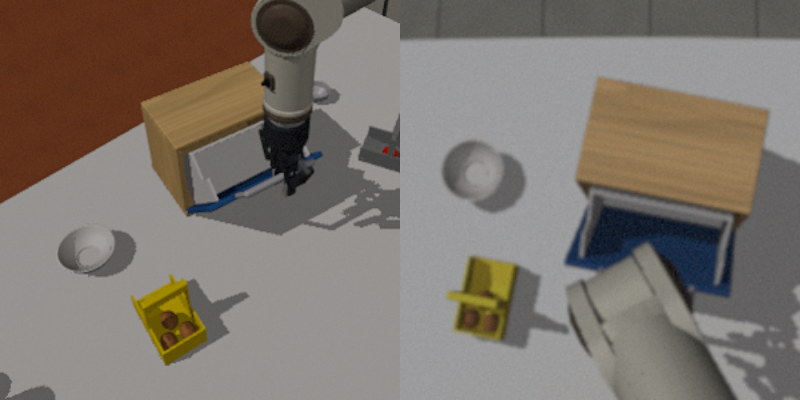

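Call:
step_arm([
  {"tx": 6, "ty": 0, "tz": 0, "ax": 0, "ay": 0, "az": 0, "gripper": 34},
  {"tx": 0, "ty": 0, "tz": 0, "ax": 0, "ay": 0, "az": 0, "gripper": 34},
  {"tx": 0, "ty": 0, "tz": -15, "ax": 0, "ay": 0, "az": 0, "gripper": 34},
  {"tx": 0, "ty": 0, "tz": -20, "ax": 0, "ay": 0, "az": 0, "gripper": 34},
  {"tx": 0, "ty": 0, "tz": -25, "ax": 0, "ay": 0, "az": 0, "gripper": 34},
  {"tx": 0, "ty": 0, "tz": -30, "ax": 0, "ay": 0, "az": 0, "gripper": 34},
  {"tx": 0, "ty": 0, "tz": -30, "ax": 0, "ay": 0, "az": 0, "gripper": 34},
  {"tx": 25, "ty": 0, "tz": -30, "ax": 0, "ay": 0, "az": 0, "gripper": 34},
  {"tx": 30, "ty": 0, "tz": 0, "ax": 0, "ay": 0, "az": 0, "gripper": 34},
  {"tx": 35, "ty": 0, "tz": 0, "ax": 0, "ay": 0, "az": 0, "gripper": 34},
])

```text
t: 6.92
tool_pos: [0.5548, 0.0273, 0.3054]
tool_rot: [[0.981, -0.193, 0.003], [-0.193, -0.981, -0.003], [0.004, 0.002, -1.0]]
wrist_force: [-0.0, 0.6, 0.1]
opening: 0.0337
```

Call:
step_arm([
  {"tx": 0, "ty": 0, "tz": 0, "ax": 0, "ay": -7, "az": 0, "gripper": 34},
  {"tx": 0, "ty": 0, "tz": 0, "ax": 0, "ay": -7, "az": 0, "gripper": 34},
  {"tx": 0, "ty": 0, "tz": 0, "ax": 0, "ay": -7, "az": 0, "gripper": 34},
  {"tx": 0, "ty": 0, "tz": 0, "ax": 0, "ay": -7, "az": 0, "gripper": 34},
  {"tx": 0, "ty": 0, "tz": 0, "ax": 0, "ay": -7, "az": 0, "gripper": 34},
  {"tx": 0, "ty": 0, "tz": 0, "ax": 0, "ay": -7, "az": 0, "gripper": 34},
  {"tx": 0, "ty": 0, "tz": 0, "ax": 0, "ay": -3, "az": 0, "gripper": 34},
  {"tx": 0, "ty": 0, "tz": 0, "ax": 0, "ay": 0, "az": 0, "gripper": 34},
  {"tx": 0, "ty": 0, "tz": 0, "ax": 0, "ay": 0, "az": 0, "gripper": 34},
  {"tx": 0, "ty": 0, "tz": 0, "ax": 0, "ay": 0, "az": 0, "gripper": 34},
])

```text
t: 7.75
tool_pos: [0.5511, 0.03, 0.3004]
tool_rot: [[0.708, -0.184, -0.682], [-0.136, -0.983, 0.124], [-0.693, 0.005, -0.721]]
wrist_force: [0.6, 0.0, 1.0]
opening: 0.0339
```

```bash
python3 look.py 3; python3 -c "
from station import sensors;print(sensors.sense()['q'])"
```

```text
7.85 [0.55130832 0.02998377 0.30187784] [0.03618819 0.09545481 0.17579888]
front angle -0.07281837442375627 corr 0.13002979046087743 max z 0.48214529093180275 min u -0.15220112345204037
[ 0.31220329  0.8438744  -0.64542658  1.11752112  0.13598191  2.00645767
 -0.50030951]
```

View pics/l3.png

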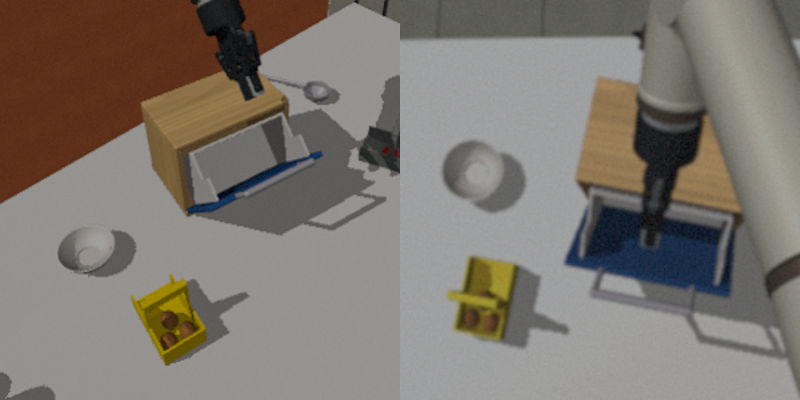

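Call:
step_arm([
  {"tx": 0, "ty": -20, "tz": 0, "ax": 0, "ay": 7, "az": 0, "gripper": 50},
  {"tx": 0, "ty": -20, "tz": 0, "ax": 0, "ay": 7, "az": 0, "gripper": 50},
  {"tx": 0, "ty": -20, "tz": 0, "ax": 0, "ay": 7, "az": 0, "gripper": 50},
  {"tx": 0, "ty": -20, "tz": 0, "ax": 0, "ay": 7, "az": 0, "gripper": 50},
  {"tx": 0, "ty": -20, "tz": 0, "ax": 0, "ay": 7, "az": 0, "gripper": 50},
  {"tx": 0, "ty": -20, "tz": 0, "ax": 0, "ay": 7, "az": 0, "gripper": 50},
  {"tx": 0, "ty": -20, "tz": 0, "ax": 0, "ay": 3, "az": 0, "gripper": 50},
  {"tx": -30, "ty": -25, "tz": 0, "ax": 0, "ay": 0, "az": 0, "gripper": 50},
  {"tx": -30, "ty": -25, "tz": 0, "ax": 0, "ay": 0, "az": 0, "gripper": 50},
  {"tx": -30, "ty": -25, "tz": 0, "ax": 0, "ay": 0, "az": 0, "gripper": 50},
])

```text
t: 8.68
tool_pos: [0.5009, 0.2585, 0.2987]
tool_rot: [[0.983, -0.184, 0.022], [-0.184, -0.983, -0.009], [0.023, 0.005, -1.0]]
wrist_force: [0.4, 1.1, -0.2]
opening: 0.05
```

Call:
step_arm([
  {"tx": -25, "ty": -25, "tz": 20, "ax": 0, "ay": 0, "az": 0, "gripper": 50},
  {"tx": -19, "ty": -22, "tz": 30, "ax": 0, "ay": 0, "az": 0, "gripper": 50},
  {"tx": 0, "ty": 0, "tz": 30, "ax": 0, "ay": 0, "az": 0, "gripper": 50},
  {"tx": 0, "ty": 0, "tz": 20, "ax": 0, "ay": 0, "az": 0, "gripper": 50},
  {"tx": 0, "ty": 0, "tz": 0, "ax": 0, "ay": 0, "az": 0, "gripper": 50},
  {"tx": 0, "ty": 0, "tz": 0, "ax": 0, "ay": 0, "az": 0, "gripper": 50},
  {"tx": 0, "ty": 0, "tz": 0, "ax": 0, "ay": 0, "az": 0, "gripper": 50},
  {"tx": 0, "ty": 0, "tz": 0, "ax": 0, "ay": 0, "az": 0, "gripper": 50},
  {"tx": 0, "ty": 0, "tz": 0, "ax": 0, "ay": 0, "az": 0, "gripper": 50},
  {"tx": 0, "ty": 0, "tz": 0, "ax": 0, "ay": 0, "az": 0, "gripper": 50},
])

```text
t: 9.52
tool_pos: [0.471, 0.3099, 0.1959]
tool_rot: [[0.982, -0.187, 0.018], [-0.187, -0.982, -0.008], [0.019, 0.005, -1.0]]
wrist_force: [0.1, -0.5, -0.1]
opening: 0.0503
```

```bash
python3 - <<'E'
from h import *
s,c,W=wrist('w4'); H=hsv(c); print(s['tool_pos'],s['tool_rot'],s['q'])
y=(abs(H[...,0].astype(int)-27)<6)&(H[...,1]>150)&(W[...,2]>.09)&(W[...,2]<.12)
p=W[y]; print(len(p),p.mean(0) if len(p) else 0); 
print(cv2.minAreaRect(p[:,:2].astype(np.float32)))
E
python3 look.py 4
```

```text
[0.47098356 0.30993065 0.19594381] [[ 0.98216553 -0.18713408  0.01821293]
 [-0.18701033 -0.98232296 -0.00829104]
 [ 0.01944252  0.00473717 -0.99979975]] [-0.05382885  0.44571728 -0.74756274  1.80772074  0.37298744  1.02102267
 -1.1378621 ]
1281 [0.47333069 0.3194371  0.10431569]
((0.47283387184143066, 0.31643930077552795), (0.08054224401712418, 0.013817804865539074), 79.36552429199219)
9.6667 [0.47043921 0.3097199  0.19498566] [-0.67077275 -0.39344561 -0.66602608]
front angle 0.7639659622875802 corr -0.9897702391771608 max z 0.14384167988417174 min u -0.12262634145447304
```

View pics/w4.png

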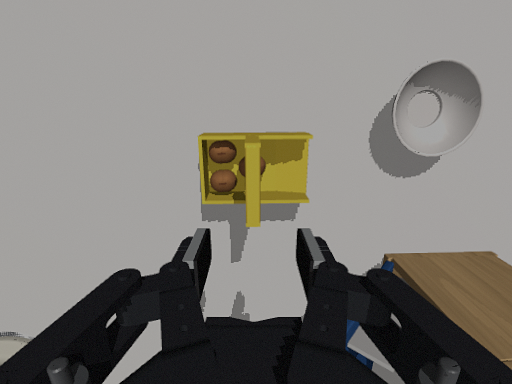

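View pics/l4.png

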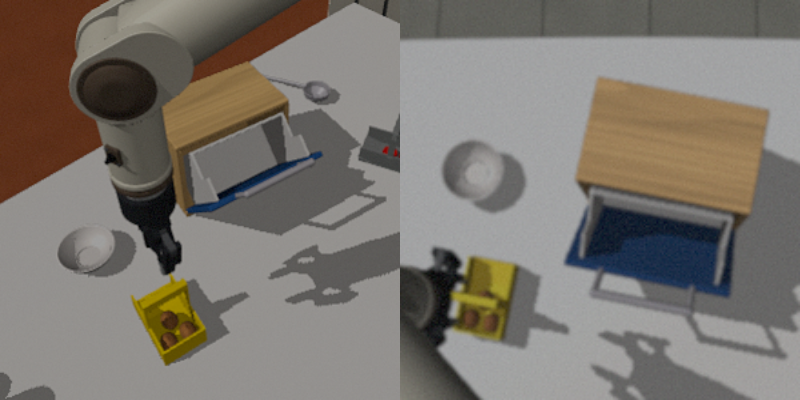

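The wrist view shows the bar at column 253, rows 140–225, with the open pouring end to the right (+tool x). The nuts are at about (223,152), (223,180) and (252,166). The front measures 0.76 rad, so it is at its stop.

Call:
step_arm([
  {"tx": 1, "ty": -4, "tz": 12, "ax": 0, "ay": -1, "az": 0, "gripper": 50},
  {"tx": 0, "ty": 0, "tz": 20, "ax": 0, "ay": 0, "az": 0, "gripper": 50},
  {"tx": 0, "ty": 0, "tz": 25, "ax": 0, "ay": 0, "az": 0, "gripper": 50},
  {"tx": 0, "ty": 0, "tz": 25, "ax": 0, "ay": 0, "az": 0, "gripper": 50},
  {"tx": 0, "ty": 0, "tz": 22, "ax": 0, "ay": 0, "az": 0, "gripper": 50},
  {"tx": 0, "ty": 0, "tz": 14, "ax": 0, "ay": 0, "az": 0, "gripper": 50},
  {"tx": 0, "ty": 0, "tz": 0, "ax": 0, "ay": 0, "az": 0, "gripper": 40},
  {"tx": 0, "ty": 0, "tz": 0, "ax": 0, "ay": 0, "az": 0, "gripper": 30},
  {"tx": 0, "ty": 0, "tz": 0, "ax": 0, "ay": 0, "az": 0, "gripper": 22},
  {"tx": 0, "ty": 0, "tz": 0, "ax": 0, "ay": 0, "az": 0, "gripper": 18},
])

```text
t: 10.5
tool_pos: [0.4729, 0.3137, 0.0781]
tool_rot: [[0.982, -0.186, 0.001], [-0.186, -0.982, -0.005], [0.002, 0.004, -1.0]]
wrist_force: [-0.2, 0.2, -0.6]
opening: 0.018
```

```bash
python3 - <<'E'
from h import *
s,c,W=wrist('w5'); print(s['tool_pos'],s['wrist_force'],s['opening'])
E
```

```text
[0.47292461 0.31365315 0.07812878] [-0.24230313  0.17608474 -0.58741876] 0.018012536526882936
```

View pics/w5.png

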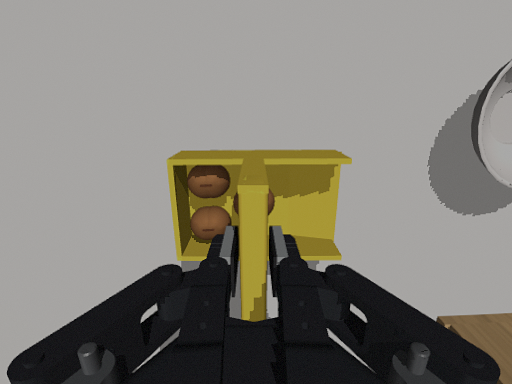

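Call:
step_arm([
  {"tx": 0, "ty": 0, "tz": 0, "ax": 0, "ay": 0, "az": 0, "gripper": 8},
  {"tx": 0, "ty": 0, "tz": 0, "ax": 0, "ay": 0, "az": 0, "gripper": 8},
  {"tx": 0, "ty": 0, "tz": 0, "ax": 0, "ay": 0, "az": 0, "gripper": 8},
  {"tx": 0, "ty": 0, "tz": 0, "ax": 0, "ay": 0, "az": 0, "gripper": 8},
  {"tx": 0, "ty": 0, "tz": 0, "ax": 0, "ay": 0, "az": 0, "gripper": 8},
  {"tx": 0, "ty": 0, "tz": -4, "ax": 0, "ay": 0, "az": 0, "gripper": 8},
  {"tx": 0, "ty": 0, "tz": -8, "ax": 0, "ay": 0, "az": 0, "gripper": 8},
  {"tx": 0, "ty": 0, "tz": -12, "ax": 0, "ay": 1, "az": 0, "gripper": 8},
  {"tx": 0, "ty": 0, "tz": -8, "ax": 0, "ay": 1, "az": 0, "gripper": 8},
  {"tx": 0, "ty": 0, "tz": 0, "ax": 0, "ay": 1, "az": 0, "gripper": 8},
])

```text
t: 11.38
tool_pos: [0.4727, 0.3138, 0.1105]
tool_rot: [[0.981, -0.187, 0.054], [-0.186, -0.982, -0.014], [0.056, 0.004, -0.998]]
wrist_force: [-0.3, -0.4, -1.1]
opening: 0.013
```

```bash
python3 - <<'E'
from h import *
s,c,W=wrist('w6'); print(s['tool_pos'],s['wrist_force'],s['opening'])
E
```

```text
[0.47273336 0.3138046  0.11051791] [-0.26240164 -0.42953638 -1.05669429] 0.013020929268412288
```

View pics/w6.png

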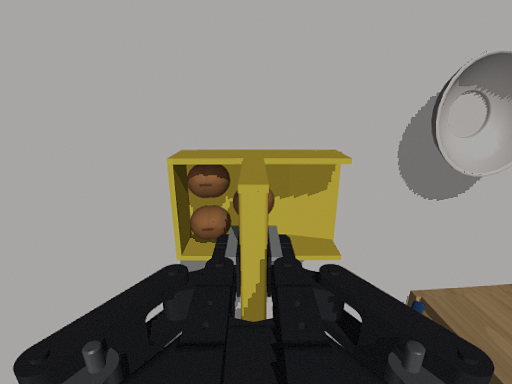

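The trug is held at a 13 mm opening with all three nuts in it. Next I lift and carry it.

Call:
step_arm([
  {"tx": 0, "ty": 0, "tz": -8, "ax": 0, "ay": 0, "az": 0, "gripper": 8},
  {"tx": 0, "ty": 0, "tz": -16, "ax": 0, "ay": 0, "az": 0, "gripper": 8},
  {"tx": 0, "ty": 0, "tz": -22, "ax": 0, "ay": 0, "az": 0, "gripper": 8},
  {"tx": 0, "ty": 0, "tz": -26, "ax": 0, "ay": 0, "az": 0, "gripper": 8},
  {"tx": 0, "ty": 0, "tz": -28, "ax": 0, "ay": 0, "az": 0, "gripper": 8},
  {"tx": 0, "ty": 0, "tz": -28, "ax": 0, "ay": 0, "az": 0, "gripper": 8},
  {"tx": 0, "ty": 0, "tz": -24, "ax": 0, "ay": 0, "az": 0, "gripper": 8},
  {"tx": 0, "ty": 3, "tz": -18, "ax": 0, "ay": 0, "az": 0, "gripper": 8},
  {"tx": 0, "ty": 8, "tz": -10, "ax": 0, "ay": 0, "az": 0, "gripper": 8},
  {"tx": 2, "ty": 14, "tz": -4, "ax": 0, "ay": 0, "az": 0, "gripper": 8},
])

```text
t: 12.27
tool_pos: [0.4595, 0.2924, 0.2943]
tool_rot: [[0.982, -0.184, 0.052], [-0.183, -0.983, -0.014], [0.053, 0.004, -0.999]]
wrist_force: [0.3, -0.1, -1.8]
opening: 0.0126
```

Call:
step_arm([
  {"tx": 6, "ty": 20, "tz": 0, "ax": 0, "ay": 0, "az": 0, "gripper": 8},
  {"tx": 7, "ty": 25, "tz": 0, "ax": 0, "ay": 0, "az": 0, "gripper": 8},
  {"tx": 7, "ty": 28, "tz": 0, "ax": 0, "ay": 0, "az": 0, "gripper": 8},
  {"tx": 7, "ty": 30, "tz": 0, "ax": 0, "ay": 0, "az": 0, "gripper": 8},
  {"tx": 7, "ty": 30, "tz": 0, "ax": 0, "ay": 0, "az": 0, "gripper": 8},
  {"tx": 7, "ty": 30, "tz": 0, "ax": 0, "ay": 0, "az": 0, "gripper": 8},
  {"tx": 7, "ty": 28, "tz": 0, "ax": 0, "ay": 0, "az": 0, "gripper": 8},
  {"tx": 6, "ty": 22, "tz": 0, "ax": 0, "ay": 0, "az": 0, "gripper": 8},
  {"tx": 4, "ty": 15, "tz": 0, "ax": 0, "ay": 0, "az": 0, "gripper": 8},
  {"tx": 2, "ty": 10, "tz": 0, "ax": 0, "ay": 0, "az": 0, "gripper": 8},
])

```text
t: 13.1
tool_pos: [0.4735, 0.0426, 0.2964]
tool_rot: [[0.981, -0.19, 0.048], [-0.19, -0.982, -0.017], [0.051, 0.007, -0.999]]
wrist_force: [0.2, 0.5, -1.1]
opening: 0.0132
```

```bash
cat > st.py <<'E'
import sys
from h import *
s,c,W=wrist(sys.argv[1]); R=s['tool_rot']
g=s['tool_pos']-.0187*R[:,2]; d=g[:2]-[.6195,.0144]
phi=np.arctan2(-(R[:,2]@[.981,-.193,0]),-R[2,2])
u,v=d@[.981,-.193],d@[.193,.981]
print('t',s['t'],'u',u*1e3,'v',v*1e3,'z',g[2]*1e3,'phi',np.degrees(phi),'F',s['wrist_force'],s['opening'],'q',np.round(s['q'],2))
print('lip u,z',u*1e3+70*np.cos(phi)-81*np.sin(phi),g[2]*1e3-70*np.sin(phi)-81*np.cos(phi))
E
python3 st.py w7; python3 look.py 7
```

```text
t 13.1 u -149.60946686836775 v -0.3842182948204999 z 315.0468587866777 phi -2.9044085218362565 F [ 0.20377544  0.4597629  -1.12844861] 0.013167184197487162 q [ 0.45  0.09 -0.65  1.92  0.09  1.1  -0.43]
lip u,z -75.59513201376892 237.69779133249753
13.25 [0.47365666 0.04484843 0.29653795] [ 0.17217141  0.05044177 -1.51726906]
front angle 0.37041409530813074 corr -0.8345869501266995 max z 0.5516921843356714 min u -0.21170432584249832
```

View pics/l7.png

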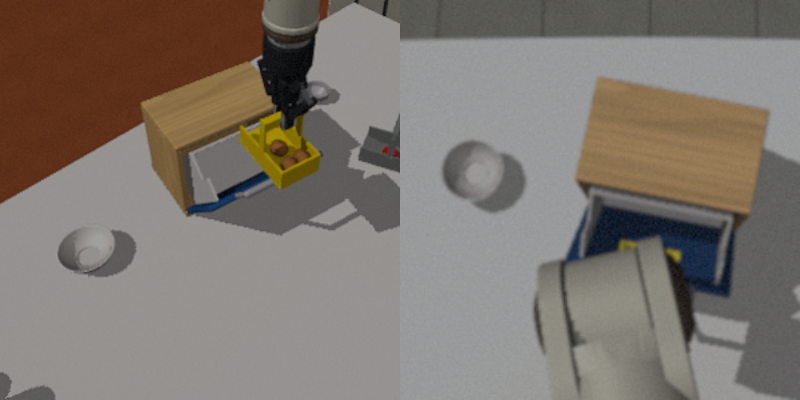

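```bash
cat > path.py <<'E'
import numpy as np
def tcp(phi,lu,lz):
    p=np.radians(phi); x=np.array([np.cos(p),-np.sin(p)]); z=np.array([np.sin(p),np.cos(p)])
    return np.array([lu,lz])-70*x+81*z-18.7*z, x, -z
W=[(-3,-75.6,237.7)]
for i in range(1,6): W.append((-3+3.6*i,-75.6-.9*i,237.7-8.5*i))
for i in range(1,7): W.append((15+4.5*i,-80,195-1.7*i))
for a,b in zip(W,W[1:]):
    pa,x,z=tcp(*a); pb,_,_=tcp(*b); d=pb-pa
    print(b[0],'tx %.1f tz %.1f ay %.2f'%(d@x,d@z,-(b[0]-a[0])))
E
python3 path.py
```

```text
0.6000000000000001 tx 2.7 tz 4.2 ay -3.60
4.2 tx 3.2 tz 4.2 ay -3.60
7.800000000000001 tx 3.8 tz 4.3 ay -3.60
11.4 tx 4.3 tz 4.3 ay -3.60
15.0 tx 4.8 tz 4.2 ay -3.60
19.5 tx 5.7 tz -3.5 ay -4.50
24.0 tx 5.7 tz -3.7 ay -4.50
28.5 tx 5.8 tz -3.7 ay -4.50
33.0 tx 5.9 tz -3.8 ay -4.50
37.5 tx 6.0 tz -3.9 ay -4.50
42.0 tx 6.1 tz -4.0 ay -4.50
```

Call:
step_arm([
  {"tx": 2.7, "ty": 0, "tz": 4.2, "ax": 0, "ay": -3.6, "az": 0, "gripper": 8},
  {"tx": 3.2, "ty": 0, "tz": 4.2, "ax": 0, "ay": -3.6, "az": 0, "gripper": 8},
  {"tx": 3.8, "ty": 0, "tz": 4.3, "ax": 0, "ay": -3.6, "az": 0, "gripper": 8},
  {"tx": 4.3, "ty": 0, "tz": 4.3, "ax": 0, "ay": -3.6, "az": 0, "gripper": 8},
  {"tx": 4.8, "ty": 0, "tz": 4.2, "ax": 0, "ay": -3.6, "az": 0, "gripper": 8},
  {"tx": 0, "ty": 0, "tz": 0, "ax": 0, "ay": 0, "az": 0, "gripper": 8},
  {"tx": 0, "ty": 0, "tz": 0, "ax": 0, "ay": 0, "az": 0, "gripper": 8},
  {"tx": 0, "ty": 0, "tz": 0, "ax": 0, "ay": 0, "az": 0, "gripper": 8},
  {"tx": 0, "ty": 0, "tz": 0, "ax": 0, "ay": 0, "az": 0, "gripper": 8},
  {"tx": 0, "ty": 0, "tz": 0, "ax": 0, "ay": 0, "az": 0, "gripper": 8},
])

```text
t: 14.08
tool_pos: [0.4907, 0.0432, 0.2753]
tool_rot: [[0.949, -0.185, -0.253], [-0.181, -0.983, 0.041], [-0.257, 0.006, -0.966]]
wrist_force: [0.2, -0.4, -0.5]
opening: 0.0132
```

```bash
python3 st.py w8; python3 look.py 8
```

```text
t 14.0833 u -127.0875995755676 v 3.5793381565710662 z 293.3735611462879 phi 14.870587408854322 F [ 0.20748606 -0.39940321 -0.45828077] 0.0132395430620727 q [ 0.39  0.38 -0.63  1.69  0.13  1.39 -0.45]
lip u,z -80.21961361083247 197.12185003625416
14.2333 [0.4910085  0.04268416 0.27513996] [-0.05776882 -0.76680966 -1.42339455]
front angle 0.2334326188513365 corr -0.6085105872091496 max z 0.52036363046777 min u -0.16674509093420836
```

View pics/l8.png

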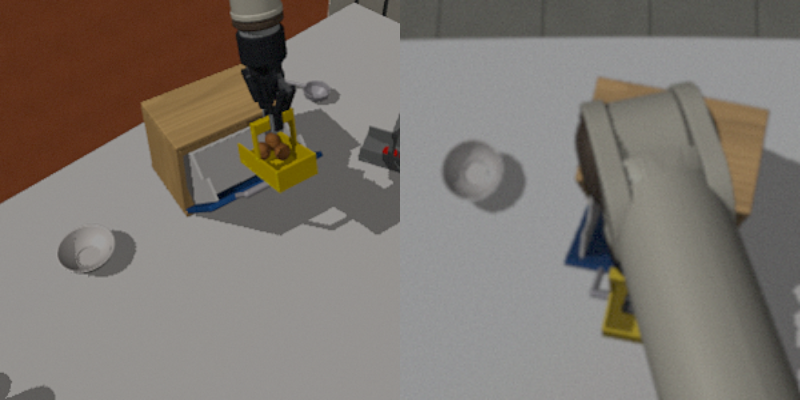

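View pics/w8.png

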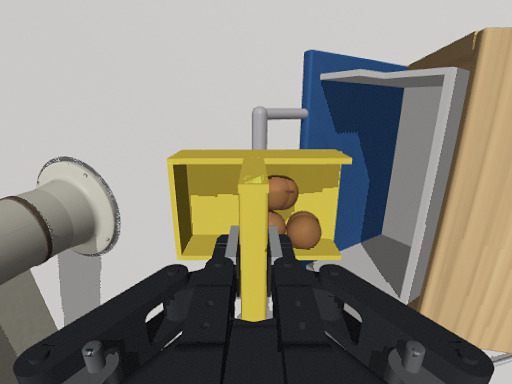

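At 15° the wrist view shows the nuts on the ramp at (282,192), (303,230) and (272,225). The lip is over the opening, so I continue tipping.

Call:
step_arm([
  {"tx": 5.7, "ty": 0, "tz": -3.5, "ax": 0, "ay": -4.5, "az": 0, "gripper": 8},
  {"tx": 5.7, "ty": 0, "tz": -3.7, "ax": 0, "ay": -4.5, "az": 0, "gripper": 8},
  {"tx": 5.8, "ty": 0, "tz": -3.7, "ax": 0, "ay": -4.5, "az": 0, "gripper": 8},
  {"tx": 5.9, "ty": 0, "tz": -3.8, "ax": 0, "ay": -4.5, "az": 0, "gripper": 8},
  {"tx": 6, "ty": 0, "tz": -3.9, "ax": 0, "ay": -4.5, "az": 0, "gripper": 8},
  {"tx": 6, "ty": 0, "tz": -4, "ax": 0, "ay": -4.5, "az": 0, "gripper": 8},
  {"tx": 0, "ty": 0, "tz": 0, "ax": 0, "ay": 0, "az": 0, "gripper": 8},
  {"tx": 0, "ty": 0, "tz": 0, "ax": 0, "ay": 0, "az": 0, "gripper": 8},
  {"tx": 0, "ty": 0, "tz": 0, "ax": 0, "ay": 0, "az": 0, "gripper": 8},
  {"tx": 0, "ty": 0, "tz": 0, "ax": 0, "ay": 0, "az": 0, "gripper": 8},
])

```text
t: 15.07
tool_pos: [0.5315, 0.0355, 0.2807]
tool_rot: [[0.732, -0.186, -0.656], [-0.142, -0.983, 0.12], [-0.666, 0.006, -0.746]]
wrist_force: [-0.2, 0.8, -1.9]
opening: 0.0127
```

```bash
python3 st.py w9; python3 look.py 9
```

```text
t 15.0667 u -77.98105303295183 v 3.865496668903861 z 294.6036115088961 phi 41.78007823250919 F [-0.1503528   0.81581043 -1.89080216] 0.01273490198144808 q [ 0.29  0.78 -0.56  1.23  0.1   1.9  -0.46]
lip u,z -79.74964489412449 187.56216120655483
15.2167 [0.53153756 0.03511297 0.28080342] [-0.68611603 -0.06515453 -0.89792186]
front angle 0.10602316889440677 corr -0.1928214460012973 max z 0.4287081910727238 min u -0.15337049622415
```

View pics/l9.png

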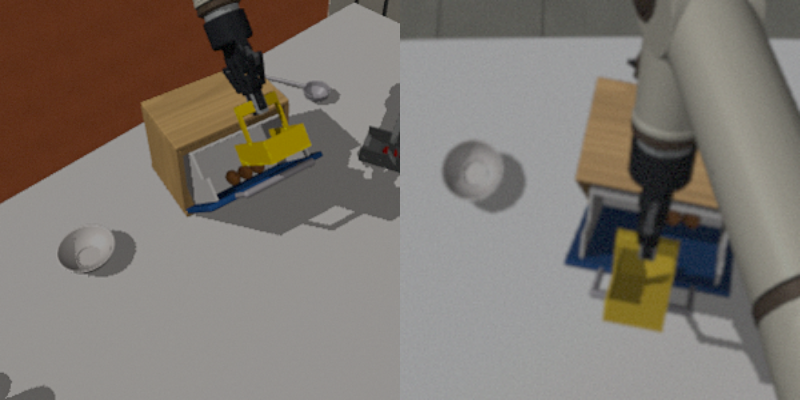

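View pics/w9.png

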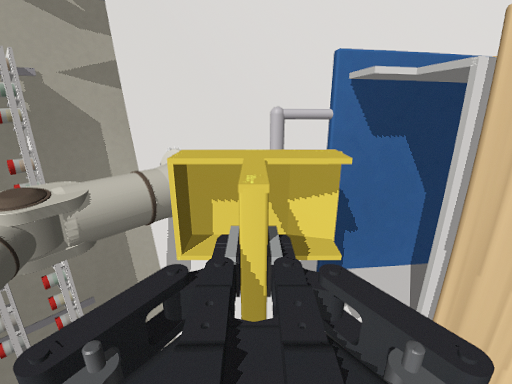

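The trug is empty and all three nuts lie in the bin, at about (233,177), (246,172) and (258,167) in the side crop. Now I lift, level the trug and carry it back.

Call:
step_arm([
  {"tx": -13, "ty": 0, "tz": -15, "ax": 0, "ay": 0, "az": 0, "gripper": 8},
  {"tx": -13, "ty": 0, "tz": -15, "ax": 0, "ay": 0, "az": 0, "gripper": 8},
  {"tx": -12, "ty": 0, "tz": 0, "ax": 0, "ay": 7, "az": 0, "gripper": 8},
  {"tx": -12, "ty": 0, "tz": 0, "ax": 0, "ay": 7, "az": 0, "gripper": 8},
  {"tx": -12, "ty": 0, "tz": 0, "ax": 0, "ay": 7, "az": 0, "gripper": 8},
  {"tx": -12, "ty": 0, "tz": 0, "ax": 0, "ay": 7, "az": 0, "gripper": 8},
  {"tx": -12, "ty": 0, "tz": 0, "ax": 0, "ay": 7, "az": 0, "gripper": 8},
  {"tx": -12, "ty": 0, "tz": 0, "ax": 0, "ay": 7, "az": 0, "gripper": 8},
  {"tx": 0, "ty": 0, "tz": 0, "ax": 0, "ay": 0, "az": 0, "gripper": 8},
  {"tx": 0, "ty": 0, "tz": 0, "ax": 0, "ay": 0, "az": 0, "gripper": 8},
])

```text
t: 16.05
tool_pos: [0.4661, 0.0476, 0.35]
tool_rot: [[0.983, -0.185, 0.003], [-0.185, -0.983, -0.012], [0.006, 0.011, -1.0]]
wrist_force: [0.4, 0.3, -0.8]
opening: 0.0129
```

```bash
python3 st.py w10; python3 look.py 10
```

```text
t 16.05 u -156.99702157043652 v 3.1772246664352632 z 368.693759590935 phi -0.3226855495365526 F [ 0.39452688  0.32539535 -0.80790065] 0.012903066840832868 q [ 0.46  0.07 -0.66  1.82  0.06  1.26 -0.4 ]
lip u,z -86.54194818114972 288.08927687619877
16.2 [0.4703891  0.0467888  0.34863693] [ 0.58130882  0.34832215 -0.94825566]
front angle 0.30745239000579533 corr -0.8411970102355768 max z 0.6058808009105168 min u -0.20909553859275137
```

View pics/l10.png

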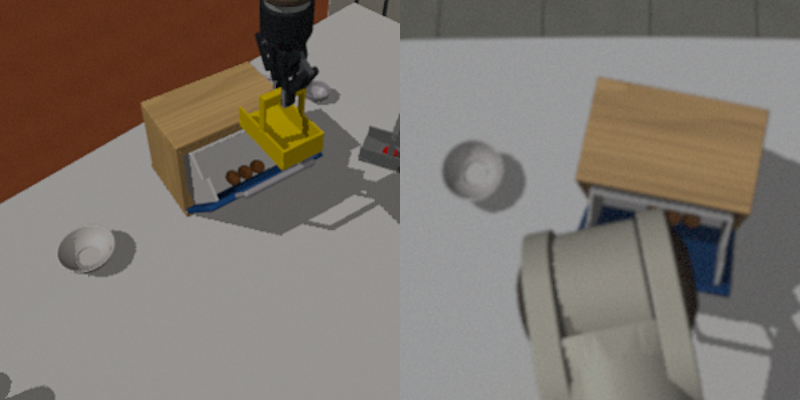

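Call:
step_arm([
  {"tx": -4, "ty": -15, "tz": 0, "ax": 0, "ay": 0, "az": 0, "gripper": 8},
  {"tx": -6, "ty": -28, "tz": 0, "ax": 0, "ay": 0, "az": 0, "gripper": 8},
  {"tx": -6, "ty": -30, "tz": 0, "ax": 0, "ay": 0, "az": 0, "gripper": 8},
  {"tx": -6, "ty": -30, "tz": 5, "ax": 0, "ay": 0, "az": 0, "gripper": 8},
  {"tx": -6, "ty": -30, "tz": 10, "ax": 0, "ay": 0, "az": 0, "gripper": 8},
  {"tx": -6, "ty": -30, "tz": 20, "ax": 0, "ay": 0, "az": 0, "gripper": 8},
  {"tx": -6, "ty": -30, "tz": 25, "ax": 0, "ay": 0, "az": 0, "gripper": 8},
  {"tx": -6, "ty": -28, "tz": 25, "ax": 0, "ay": 0, "az": 0, "gripper": 8},
  {"tx": -6, "ty": -25, "tz": 25, "ax": 0, "ay": 0, "az": 0, "gripper": 8},
  {"tx": -5, "ty": -16, "tz": 20, "ax": 0, "ay": 0, "az": 0, "gripper": 8},
])

```text
t: 17.03
tool_pos: [0.462, 0.3177, 0.2126]
tool_rot: [[0.983, -0.186, -0.007], [-0.186, -0.983, -0.004], [-0.006, 0.005, -1.0]]
wrist_force: [0.0, 0.6, -0.4]
opening: 0.013
```

Call:
step_arm([
  {"tx": 0, "ty": 0, "tz": 20, "ax": 0, "ay": 0, "az": 0, "gripper": 8},
  {"tx": 0, "ty": 0, "tz": 20, "ax": 0, "ay": 0, "az": 0, "gripper": 8},
  {"tx": 0, "ty": 0, "tz": 20, "ax": 0, "ay": 0, "az": 0, "gripper": 8},
  {"tx": 0, "ty": 0, "tz": 20, "ax": 0, "ay": 0, "az": 0, "gripper": 8},
  {"tx": 0, "ty": 0, "tz": 10, "ax": 0, "ay": 0, "az": 0, "gripper": 8},
  {"tx": 0, "ty": 0, "tz": 10, "ax": 0, "ay": 0, "az": 0, "gripper": 8},
  {"tx": 0, "ty": 0, "tz": 0, "ax": 0, "ay": 0, "az": 0, "gripper": 8},
  {"tx": 0, "ty": 0, "tz": 0, "ax": 0, "ay": 0, "az": 0, "gripper": 8},
  {"tx": 0, "ty": 0, "tz": 0, "ax": 0, "ay": 0, "az": 0, "gripper": 8},
  {"tx": 0, "ty": 0, "tz": 0, "ax": 0, "ay": 0, "az": 0, "gripper": 8},
])

```text
t: 17.87
tool_pos: [0.4629, 0.3145, 0.1174]
tool_rot: [[0.982, -0.187, 0.001], [-0.187, -0.982, -0.005], [0.002, 0.005, -1.0]]
wrist_force: [-0.2, -0.5, -0.8]
opening: 0.0131
```

```bash
python3 look.py 11
```

```text
17.9667 [0.46275768 0.31419607 0.11735624] [ 0.65000868 -0.56278268 -1.64195306]
front angle 0.7649256397564872 corr -0.9898241125755776 max z 0.18260304207398104 min u -0.15334996522744124
```

View pics/l11.png

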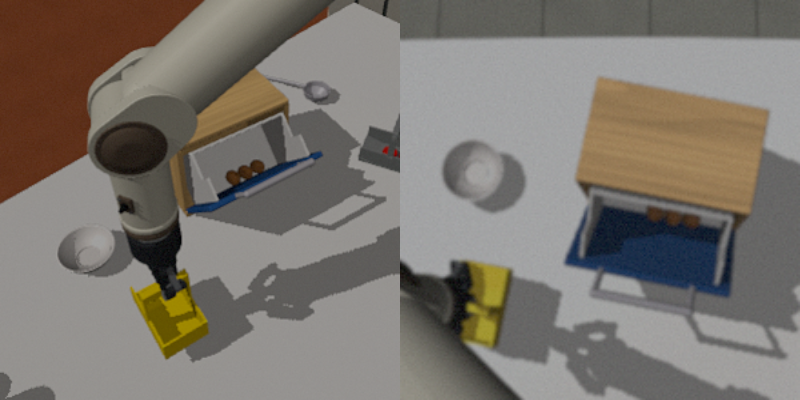

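Three nuts are in the V of the bin and the front is still at 0.76 rad. The trug hangs about 38 mm above the shelf, so I lower it 38 mm.

Call:
step_arm([
  {"tx": 0, "ty": 0, "tz": 10, "ax": 0, "ay": 0, "az": 0, "gripper": 8},
  {"tx": 0, "ty": 0, "tz": 10, "ax": 0, "ay": 0, "az": 0, "gripper": 8},
  {"tx": 0, "ty": 0, "tz": 8, "ax": 0, "ay": 0, "az": 0, "gripper": 8},
  {"tx": 0, "ty": 0, "tz": 5, "ax": 0, "ay": 0, "az": 0, "gripper": 8},
  {"tx": 0, "ty": 0, "tz": 3, "ax": 0, "ay": 0, "az": 0, "gripper": 8},
  {"tx": 0, "ty": 0, "tz": 2, "ax": 0, "ay": 0, "az": 0, "gripper": 8},
  {"tx": 0, "ty": 0, "tz": 1, "ax": 0, "ay": 0, "az": 0, "gripper": 8},
  {"tx": 0, "ty": 0, "tz": 0, "ax": 0, "ay": 0, "az": 0, "gripper": 8},
  {"tx": 0, "ty": 0, "tz": 0, "ax": 0, "ay": 0, "az": 0, "gripper": 8},
  {"tx": 0, "ty": 0, "tz": 0, "ax": 0, "ay": 0, "az": 0, "gripper": 8},
])

```text
t: 18.8
tool_pos: [0.4613, 0.3134, 0.0781]
tool_rot: [[0.983, -0.186, -0.002], [-0.186, -0.982, -0.007], [-0.0, 0.008, -1.0]]
wrist_force: [-4.4, -3.3, 11.0]
opening: 0.0134
```

Contact shows as 11 N upward at the same height as the original grasp. I release gently and rise.

Call:
step_arm([
  {"tx": 0, "ty": 0, "tz": -1, "ax": 0, "ay": 0, "az": 0, "gripper": 14},
  {"tx": 0, "ty": 0, "tz": 0, "ax": 0, "ay": 0, "az": 0, "gripper": 18},
  {"tx": 0, "ty": 0, "tz": 0, "ax": 0, "ay": 0, "az": 0, "gripper": 26},
  {"tx": 0, "ty": 0, "tz": 0, "ax": 0, "ay": 0, "az": 0, "gripper": 36},
  {"tx": 0, "ty": 0, "tz": 0, "ax": 0, "ay": 0, "az": 0, "gripper": 46},
  {"tx": 0, "ty": 0, "tz": 0, "ax": 0, "ay": 0, "az": 0, "gripper": 50},
  {"tx": 0, "ty": 0, "tz": 0, "ax": 0, "ay": 0, "az": 0, "gripper": 50},
  {"tx": 0, "ty": 0, "tz": -10, "ax": 0, "ay": 0, "az": 0, "gripper": 50},
  {"tx": 0, "ty": 0, "tz": -15, "ax": 0, "ay": 0, "az": 0, "gripper": 50},
  {"tx": 0, "ty": 0, "tz": -20, "ax": 0, "ay": 0, "az": 0, "gripper": 50},
])

```text
t: 19.63
tool_pos: [0.4612, 0.3133, 0.1232]
tool_rot: [[0.983, -0.186, -0.003], [-0.186, -0.982, -0.007], [-0.002, 0.008, -1.0]]
wrist_force: [0.4, 0.6, 0.3]
opening: 0.0499
```

Call:
step_arm([
  {"tx": 0, "ty": 0, "tz": -25, "ax": 0, "ay": 0, "az": 0, "gripper": 50},
  {"tx": 0, "ty": 0, "tz": -25, "ax": 0, "ay": 0, "az": 0, "gripper": 50},
  {"tx": 0, "ty": 0, "tz": -25, "ax": 0, "ay": 0, "az": 0, "gripper": 50},
  {"tx": 0, "ty": 0, "tz": -25, "ax": 0, "ay": 0, "az": 0, "gripper": 50},
  {"tx": 0, "ty": 0, "tz": -20, "ax": 0, "ay": 0, "az": 0, "gripper": 50},
  {"tx": -10, "ty": 0, "tz": 0, "ax": 0, "ay": 0, "az": 0, "gripper": 50},
  {"tx": -20, "ty": 0, "tz": 0, "ax": 0, "ay": 0, "az": 0, "gripper": 50},
  {"tx": -20, "ty": 0, "tz": 0, "ax": 0, "ay": 0, "az": 0, "gripper": 50},
  {"tx": 0, "ty": 0, "tz": 0, "ax": 0, "ay": 0, "az": 0, "gripper": 50},
  {"tx": 0, "ty": 0, "tz": 0, "ax": 0, "ay": 0, "az": 0, "gripper": 50},
])

```text
t: 20.47
tool_pos: [0.4117, 0.3242, 0.2435]
tool_rot: [[0.983, -0.184, -0.001], [-0.184, -0.983, -0.007], [0.001, 0.007, -1.0]]
wrist_force: [0.3, 0.6, 0.1]
opening: 0.0501
```

```bash
python3 look.py 12; python3 - <<'E'
from h import *
for n in ['side','top']:
    c=dict(np.load(f'{n}12.npz')); W=cloud(c); H=hsv(c)
    y=(abs(H[...,0].astype(int)-27)<5)&(H[...,1]>180)&(W[...,2]>.003)&(W[...,2]<.2)&(W[...,1]>.2)
    p=W[y]; print(n,'yellow',y.sum(),'zmax',p[:,2].max())
    if n=='side':
        t=p[p[:,2]>.099]; print(' bar top plane',np.linalg.lstsq(np.c_[t[:,:2],np.ones(len(t))],t[:,2],rcond=None)[0], t.mean(0))
    b=(H[...,0]<16)&(H[...,1]>110)&(W[...,0]>.5)&(W[...,0]<.66)&(abs(W[...,1])<.15)&(W[...,2]<.15)
    lab=cv2.connectedComponentsWithStats(b.astype(np.uint8))
    th=.75; ct,st=np.cos(th),np.sin(th)
    for i in range(1,lab[0]):
        if lab[2][i,4]>8:
            q=np.median(W[lab[1]==i],0); u=(q[:2]-[.6195,.0144])@[.981,-.193]; v=(q[:2]-[.6195,.0144])@[.193,.981]; z=q[2]-.02
            print(' nut',lab[2][i,4],np.round(q,3),'front frame x,y,z',np.round([u*ct+z*st,v,-u*st+z*ct],3))
E
```

```text
20.5667 [0.41345192 0.32360055 0.24332097] [ 0.42646233  0.89721483 -0.13934682]
front angle 0.7700178120690627 corr -0.9890575232500887 max z 0.18118054362836755 min u -0.15227481791612107
side yellow 1513 zmax 0.10683906253406261
 bar top plane [ 0.07910229 -0.01821821  0.07246009] [0.45969909 0.31893815 0.10301286]
 nut 206 [0.609 0.004 0.054] front frame x,y,z [ 0.017 -0.012  0.031]
top yellow 402 zmax 0.10763429437623184
 nut 36 [0.616 0.026 0.056] front frame x,y,z [0.02  0.011 0.03 ]
 nut 32 [ 0.608 -0.004  0.056] front frame x,y,z [ 0.019 -0.02   0.032]
 nut 31 [ 0.604 -0.034  0.056] front frame x,y,z [ 0.02 -0.05  0.03]
```

View pics/l12.png

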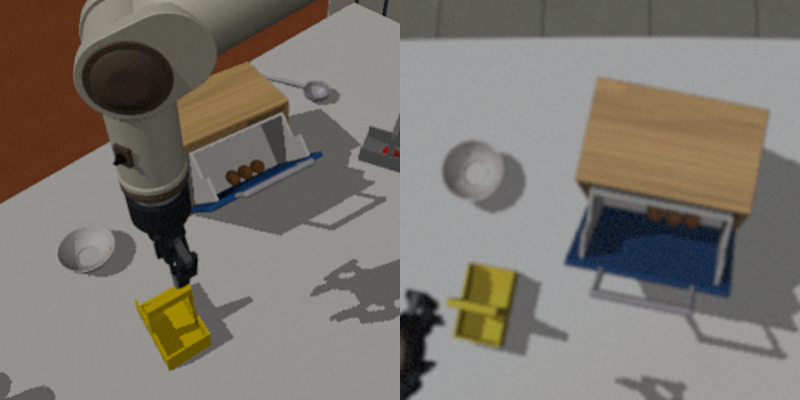

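```bash
python3 -c "
from station import manip
print(manip.hand_in())"
```

```text
the job is handed in; nothing more can be done
None
```

I pulled the bin front open to its stop by the rail and tipped all three walnuts from the yellow trug into the opening. I then set the empty trug upright on the shelf near its old place, let go, and handed in at about 20.6 s of the 64 s allowed.

What the last checks before hand-in showed:
- **Bin front:** it measured about 0.77 rad in the side view. That is at the 0.75 rad stop, within measuring error.
- **Walnuts:** the top view showed all three lying in the bottom of the bin. I estimated their position in the box roughly from the panel and did not measure it directly.
- **Trug:** it was empty, and the top of its bar was at 107 mm where 105 mm is expected. The fit to the bar's top surface leaned about 4.5 degrees along the trug's length. It rests on a narrow strip, so I take the trug as level, but I did not check that another way.
- **Grey trug, dish and ladle:** nothing I saw suggests they moved, but I judged this by eye and did not measure it.
- **Robot:** it was clear of everything, and the last wrist force reading was under 1 N.

No check failed. Some front-angle readings taken while the arm blocked the side view were unusable, and I ignored them.

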